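# Wind the kitchen timer and set it

## Task

Wind the stiff kitchen timer on the rubber mat: turn its cap clockwise all the way to its stop, then turn it back until the black ridge on the cap stands over the black rib on the base, and let go. The timer must stay in its place on the mat without spinning or lifting, so keep it pressed down, with about 15 to 20 N (never 30 N), whenever you turn; leave the things around it alone.

Things in the scene. Friction and masses are not known exactly. Their poses are not given: they have to be found in the camera images.
- timer: Round wind-up kitchen timer standing loose on the mat: cream base 62 mm in diameter, 28 mm tall; above it a ribbed red cap 57 mm in diameter, from 29 to 47 mm height; 0.14 to 0.28 kg. Origin: centre of the base's underside, which three rubber feet hold 4 mm over the mat; z up (axis of the cap), its x points to the black rib on the base. A thin dark slot opposite is no mark.
- cap_centre (a point): Centre of the cap, on its turning axis, 38 mm above the base's underside; does not turn with the cap. Grip the ribbed side with the fingertips some 7 mm above the base's top (about 40 N, closing gently), press straight down, turn. Side loads rock the timer on its feet, most easily across the fingers' closing line; take the push off before opening, or the arm springs and shoves it.
- index (a point): The black upright rib (5 mm wide, 20 mm tall, standing 3 mm out) on the side of the timer's base, the mark to set to; this point lies 31 mm from the timer's axis, 14 mm above its underside.
- pointer_tip (a point): Outer end of the black radial ridge (22 x 5 mm, standing 4 mm high) on top of the cap; 27 mm from the timer's axis, 49 mm above its underside. Turns with the cap.
- timer_cap (a joint): Angle of the cap against the base, rad, growing clockwise seen from above; 0 is run down, 3.0 fully wound (hard stops at both); at 2.0 the ridge stands exactly over the rib. Starts between 0.3 and 1.0. Stiff, about 0.13 N m either way; it stays where it is left (no spring).
- mat: Flat round black rubber mat, 150 mm in diameter, 6 mm thick, fixed to the worktop; origin at the centre of its underside, z up. The timer stands near its middle, held only by weight and friction (coefficient about 0.7 to 1.1): turned without a push of some 10 N straight down, the whole timer spins.
- tape_roll: Roll of tape lying flat, 98 mm in diameter, 25 mm tall, loose, beside the mat; origin at the centre of its underside. Leave alone.
- dropper_bottle: Small bottle with a dropper, 34 mm in diameter, 102 mm tall, loose, behind the mat; origin at the centre of its underside. Leave alone.
- teaspoon: Metal teaspoon, 130 x 26 x 11 mm, loose, beside the mat; origin at its middle, on the underside. Leave alone.
- tea_box: Dark tea carton, 68 x 136 x 69 mm, loose, behind and to the right of the mat; origin at the centre of its underside. Leave alone.

How it is judged (in metres and radians):
On the way:
1. the cap is wound clockwise to its stop (above 2.85 of 3.0 rad) (value of joint timer_cap above 2.85 rad), for 0.2 s.
At the end, for the whole second after the job is handed in: The cap has been wound to its stop and turned back so that the ridge stands over the rib (joint 2.0 +- 0.13 rad); the timer stands upright and at rest on the mat, within 12 mm of where it was and its rib within 15 mm of where it was (so the base has not turned more than about 25 degrees) (value of joint timer_cap between 1.87 and 2.13 rad and distance of index from where it was at the start of the episode below 0.015 m and distance of timer from where it was at the start of the episode below 0.012 m and angle between timer's own z axis and vertical below 0.05 rad and linear speed of timer below 0.01 m/s and contact force between timer and mat above 0.5 N); the robot touches nothing.
It fails at once if the timer spins, slides or is lifted (its rib more than 15 mm from where it was) (distance of index from where it was at the start of the episode above 0.015 m).
It fails at once if the timer is pressed on the mat with more than 30 N (contact force between timer and mat above 30 N).
It fails at once if a bystander (tape roll, dropper bottle, teaspoon, tea carton) is moved more than 20 mm (distance of any of tape_roll, dropper_bottle, teaspoon, tea_box from where it was at the start of the episode above 0.02 m).
It also fails if it takes over 67 s, if anything falls off the work surface, if the arm or the gripper's body presses on something with over 40 N, if the wrist force passes 120 N, or if a joint passes its speed limit or range.

## Robot

A 6-joint arm with a two-finger parallel gripper is mounted at the origin on a cart in front of the work surface, level with it; the furniture and walls round the work are solid. World frame = base frame: x ahead of the robot, y to its left, z up, the work surface at z = 0. Lengths are in m, angles in degrees, forces in N, time in s.
With the tool pointing down it reaches from about 0.3 to 0.75 m from the base axis. Payload 8.5 kg.
Tool frame: the origin (TCP) lies on the centre line of the jaws, within the pads' length; the fingertips stand 25 mm ahead of it and the grasp point (between the pads) lies 6 mm ahead of it; z points along the fingers, y is the line along which they close (so a half turn about z gives the same grasp; the last joint's range is limited). The gripper opens to 85 mm and grips with 20 to 120 N. Pads are 22 mm wide; open, the fingers measure 114 mm over their backs; the gripper's body (76 mm by 85 mm) begins 54 mm behind the grasp point. The pads swing forward as they close: fully open they stand 13 mm farther back than shut.
Start: joints at [-76.622, 21.807, 74.336, -0, 83.858, -12.336], TCP at [0.239, -0.496, 0.256] pointing down, gripper open.
Joint ranges: [-178.18, 178.18], [-50.72, 133.34], [12.68, 142.11], [-81.47, 261.47], [9.98, 163.14], [-165.26, 165.26]. Speed limits (degrees/s): [136.94, 136.94, 180, 180, 180, 180].

## Interface

Orientations are given as a 3x3 rotation matrix whose columns are the frame's x, y, z axes.
In Python, from rig import telemetry, optics, env gives the robot as it stands.
- The arm moves only by the tool send_rows, never from a script. Its argument "deltas" is a list that holds one entry, the list of rows, each a list of 7 numbers: the shift along the tool's x, y, z in m, then the turn, a rotation vector about the tool's x, y, z in rad, then the opening, from -1 (shut) to 1 (fully open), so that 0 is half open. In form: [[[x, y, z, ax, ay, az, grip], ...]]. A call has 1 to 12 rows; each row shifts and turns the commanded pose from where the row before left it, along the tool's axes as they then stand; what a row does not reach is not made up. A row lasts 1/8 s, in which the tool goes at most 62.5 mm and 10.7 degrees, less where a joint would pass 70% of its speed; a pose out of reach is approached as far as the arm can. A call is refused whole if a number of a shift passes 0.0625 or a number of a turn 0.188, either way. A call with a gripper value outside its range is refused whole. The fingers move at their own pace and stop on an object; "squeeze" is the grip in N (left out, the last holds). Time passes only in rows, so rows that do not move let the fingers close. It gives the time, the measured TCP pose, the force, the opening and the grip force at its end, in the units of the state.
- telemetry.observe(): the state, without advancing time (a new reading comes with each control period).
- optics.get_image(name): name is "side" or "top"; returns a dict with "image" (400x640x3 uint8, red, green, blue), "range_z" (400x640 float32, m along the optical axis (not along the pixel's ray), 0 where there is no reading), "K" (3x3 intrinsics, pixels), "k1" (the pictures are not rectified: a ray, as slopes to the right and down, at radius r is drawn at 1 + k1 r^2 times it, then the intrinsics apply), "rvec" (rotation vector, rad) and "tvec" (3), from world to camera coordinates, as OpenCV has them. Camera axes: x right, y down, z forward; pixel columns grow to the right and rows downward; lengths in m; the calibration is good to about 2 mm. A picture is of the moment at which its call begins.
- env.close_job(): hands the job in; it is judged then, once.
The state is a dict: "time_s": time; "q": joint angles; "qvel": joint speeds; "joint_efforts": joint torques, N m; "position": TCP position; "tool_rot": TCP orientation; "ft_force": force on the tool from outside, world axes, zero at the start; "wrist_torque": the same for the moment, N m; "grip_width": finger opening in m; "gripper_force": force on a finger pad.
Only numpy, scipy, OpenCV 4.12 (cv2) and the standard library are available. Lean on these libraries where they do the work, as an engineer would, in place of code of your own. Each camera call takes 0.05 s, during which the arm holds its last target. There are 200 camera calls.

## Working session

There is one attempt and no reset: what is moved stays moved. The work goes in short steps, Python scripts to look and compute and a tool call to move; the robot and the scene stay as the last step left them, time stands still between calls to the robot, and variables do not carry over. Pictures are saved under pics/ and viewed, at most 11 in all, crops included, and the job is handed in when it is done.

Besides the shell and the picture viewer there is one more tool, called after "Call:" as name([rows], argument=value, ...), one row to a line, values as JSON. send_rows: Moves the arm, as the interface text tells. Its arguments: {"type":"object","properties":{"deltas":{"type":"array"},"squeeze":{"type":"number"}},"required":["deltas"]}

```bash
ls; mkdir -p pics
cat > h.py <<'E'
import numpy as np, cv2
from rig import telemetry, optics, env
def cam(n):
    d=optics.get_image(n); d['R']=cv2.Rodrigues(np.array(d['rvec'],float))[0]; d['t']=np.array(d['tvec'],float).ravel(); return d
def slopes(d,uv):
    uv=np.atleast_2d(np.array(uv,float)); K=np.array(d['K'])
    return cv2.undistortPoints(uv.reshape(-1,1,2),K,np.array([d['k1'],0,0,0.])).reshape(-1,2)
def onplane(d,uv,z):
    s=slopes(d,uv); r=np.c_[s,np.ones(len(s))]@d['R']; c=-d['R'].T@d['t']
    return c+r*((z-c[2])/r[:,2])[:,None]
def proj(d,P):
    return cv2.projectPoints(np.array(P,float).reshape(-1,1,3),np.array(d['rvec'],float),d['t'],np.array(d['K']),np.array([d['k1'],0,0,0.]))[0].reshape(-1,2)
def save(d,n,box=None,s=1):
    im=d['image'][:,:,::-1]
    if box: im=im[box[1]:box[3],box[0]:box[2]]
    cv2.imwrite('pics/'+n,cv2.resize(im,None,fx=s,fy=s,interpolation=cv2.INTER_CUBIC))
E
python3 - <<'E'
from h import *
for n in('top','side'):
    d=cam(n); save(d,n+'0.png'); print(n,d['K'],d['k1'],-d['R'].T@d['t'],d['R'][2])
    hsv=cv2.cvtColor(d['image'],cv2.COLOR_RGB2HSV)
    m=((hsv[...,0]<8)|(hsv[...,0]>172))&(hsv[...,1]>140)&(hsv[...,2]>60)
    k,l,st,c=cv2.connectedComponentsWithStats(m.astype('uint8'))
    for i in range(1,k):
        if st[i,4]>60: print(st[i],c[i],onplane(d,c[i],.055))
s=telemetry.observe(); print({k:s[k] for k in('time_s','position','tool_rot','ft_force','grip_width')})
E
```

```text
pics
top [[518.93125865   0.         315.23460794]
 [  0.         518.93125865 202.61558878]
 [  0.           0.           1.        ]] -0.04249813752475603 [0.3478019  0.15273772 1.24577262] [ 0.19447211 -0.11127662 -0.97457586]
[ 134  119   66   59 1428] [166.31092437 145.68557423] [[0.87871504 0.26914996 0.055     ]]
[309 233  25  25 456] [320.63596491 245.26096491] [[0.49023018 0.05315668 0.055     ]]
side [[501.88871799   0.         321.36016503]
 [  0.         501.88871799 197.37652949]
 [  0.           0.           1.        ]] -0.14223609901704345 [1.33700018 0.25864829 0.76951177] [-0.71158753 -0.20462549 -0.67213957]
[326 165  26  20 388] [338.79639175 174.58505155] [[0.4975104  0.05816614 0.055     ]]
[ 368  298   85   79 5523] [410.16259279 336.23718993] [[0.86850389 0.27346087 0.055     ]]
{'time_s': 0.1, 'position': array([ 0.23858659, -0.49530696,  0.25578492]), 'tool_rot': array([[ 9.00966696e-01,  4.33888149e-01, -2.93578975e-04],
       [ 4.33888156e-01, -9.00965856e-01,  1.26286710e-03],
       [ 2.83438436e-04, -1.26518164e-03, -9.99999159e-01]]), 'ft_force': array([-0.93508827, -0.45538676,  0.30657772]), 'grip_width': 0.08530296987159858}
```

Run:
```python
from h import *
a=cam('top'); b=cam('side')
save(a,'topc.png',(265,190,375,300),5); save(b,'sidec.png',(275,120,405,220),5)
```

```text
(no output)
```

View pics/top0.png

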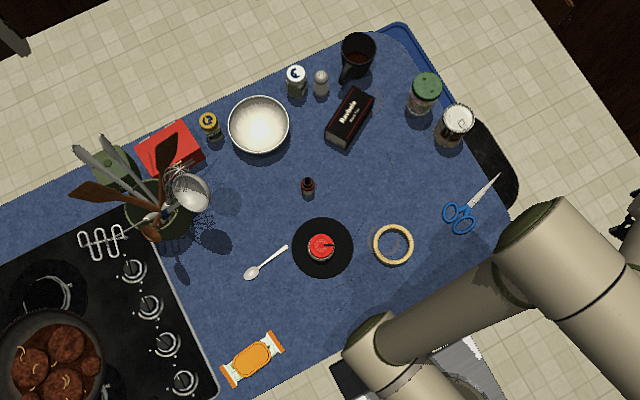

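View pics/topc.png

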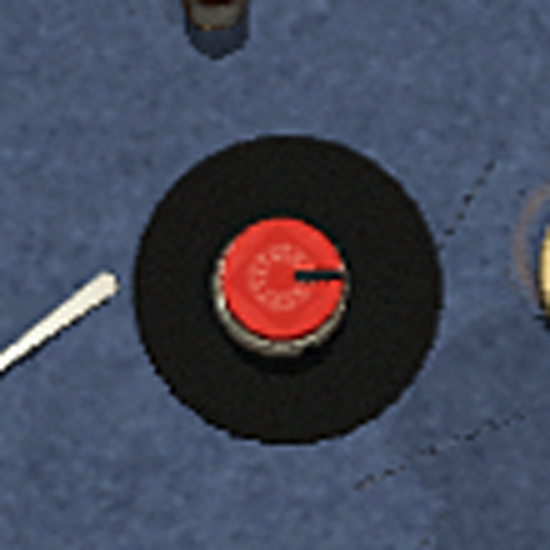

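View pics/sidec.png

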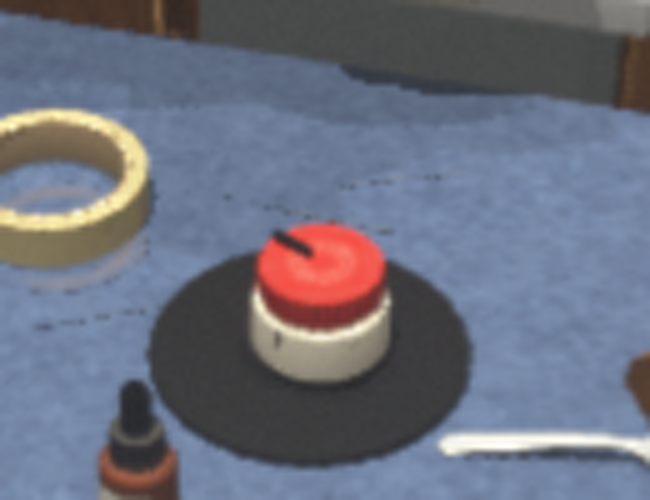

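The top crop shows the timer near the mat's middle at about full-frame pixel (321,245), with the black ridge pointing right, towards the tape. The side crop shows the ridge pointing up-left and a thin dark mark on the base at about (330.6,188), which looks like the slot. The rib must be on the opposite side, perhaps the dark spot near (328,260) in the top view.

```bash
cat >> h.py <<'E'
def cap(d,box):
    x0,y0,x1,y1=box
    hsv=cv2.cvtColor(d['image'],cv2.COLOR_RGB2HSV)
    m=(((hsv[...,0]<8)|(hsv[...,0]>172))&(hsv[...,1]>140)&(hsv[...,2]>60)).astype('uint8')
    z=np.zeros_like(m); z[y0:y1,x0:x1]=m[y0:y1,x0:x1]
    h=cv2.convexHull(cv2.findNonZero(z)); M=cv2.moments(h); c=(M['m10']/M['m00'],M['m01']/M['m00'])
    f=cv2.fillConvexPoly(np.zeros_like(m),h,1)
    dark=(f>0)&(hsv[...,2]<90)
    return c,h,np.argwhere(dark)[:,::-1]
E
python3 - <<'E'
from h import *
B={'top':(290,215,350,275),'side':(310,155,370,200)}
for n in B:
    d=cam(n); c,h,dk=cap(d,B[n]); C=onplane(d,c,.048)[0]; print(n,c,C)
    # expected silhouette centre of a cap at C, to correct
    a=np.linspace(0,2*np.pi,60); 
    for _ in range(3):
        P=[[C[0]+.0285*np.cos(t),C[1]+.0285*np.sin(t),z] for z in(.039,.057) for t in a]
        M=cv2.moments(cv2.convexHull(proj(d,P).astype('float32'))); e=np.array(c)-[M['m10']/M['m00'],M['m01']/M['m00']]
        C=C+onplane(d,np.array(c)+e,.048)[0]-onplane(d,c,.048)[0]
    print(' centre',C, 'hull',cv2.boundingRect(h), cv2.boundingRect(proj(d,P).astype('float32')))
    print(' ridge px',len(dk)); Q=onplane(d,dk,.06)-C
    r=np.hypot(Q[:,0],Q[:,1]); k=(r>8e-3); q=Q[k]
    print(np.round(np.c_[dk,Q[:,:2]*1e3],1).tolist())
    hsv=cv2.cvtColor(d['image'],cv2.COLOR_RGB2HSV); m=np.zeros(hsv.shape[:2],'uint8')
    x0,y0,x1,y1=B[n]; x0-=25;x1+=25;y0-=25;y1+=25
    m[y0:y1,x0:x1]=hsv[y0:y1,x0:x1,2]<65
    k,l,st,cc=cv2.connectedComponentsWithStats(m); i=1+np.argmax(st[1:,4]); print(' mat',onplane(d,cc[i],.006),st[i])
    print(' tape',)
    save(d,n+'z.png',(c and (int(c[0])-20,int(c[1])-20,int(c[0])+20,int(c[1])+24)),13)
E
python3 - <<'E'
import cv2,numpy as np,sys
sys.path.insert(0,'.')
a=cv2.imread('pics/topz.png');b=cv2.imread('pics/sidez.png')
o=np.hstack([a,b]); o=cv2.resize(o,None,fx=.76,fy=.76); o=np.clip((o/255.)**.6*255,0,255).astype('uint8'); print(o.shape); cv2.imwrite('pics/zoom.png',o)
E
```

```text
top (320.88157894736844, 245.2145467836257) [0.49089612 0.05201527 0.048     ]
 centre [0.4907999  0.05209947 0.048     ] hull (309, 233, 25, 25) (308, 232, 26, 26)
 ridge px 38
[[319.0, 233.0, 25.8, -8.6], [320.0, 233.0, 24.7, -10.7], [321.0, 233.0, 23.7, -12.7], [322.0, 233.0, 22.6, -14.8], [323.0, 233.0, 21.5, -16.8], [326.0, 234.0, 16.2, -21.8], [328.0, 235.0, 12.0, -24.8], [329.0, 236.0, 8.8, -25.8], [330.0, 237.0, 5.7, -26.7], [331.0, 238.0, 2.5, -27.6], [324.0, 244.0, -2.2, -6.8], [325.0, 244.0, -3.3, -8.8], [326.0, 244.0, -4.4, -10.8], [327.0, 244.0, -5.4, -12.9], [328.0, 244.0, -6.5, -14.9], [329.0, 244.0, -7.6, -16.9], [330.0, 244.0, -8.7, -19.0], [331.0, 244.0, -9.8, -21.0], [332.0, 244.0, -10.8, -23.0], [324.0, 245.0, -4.3, -5.7], [325.0, 245.0, -5.3, -7.7], [326.0, 245.0, -6.4, -9.7], [327.0, 245.0, -7.5, -11.8], [328.0, 245.0, -8.6, -13.8], [329.0, 245.0, -9.6, -15.8], [330.0, 245.0, -10.7, -17.9], [331.0, 245.0, -11.8, -19.9], [332.0, 245.0, -12.9, -21.9], [333.0, 245.0, -14.0, -24.0], [333.0, 248.0, -20.1, -20.7], [311.0, 253.0, -6.6, 29.4], [312.0, 254.0, -9.7, 28.5], [315.0, 256.0, -17.0, 24.6], [326.0, 256.0, -28.8, 2.3], [327.0, 256.0, -29.9, 0.3], [317.0, 257.0, -21.2, 21.6], [324.0, 257.0, -28.7, 7.4], [325.0, 257.0, -29.8, 5.4]]
 mat [[0.48886654 0.04792013 0.006     ]] [ 291  217   63   62 2465]
 tape
side (338.69813829787233, 174.38342198581557) [0.48865425 0.05581373 0.048     ]
 centre [0.48822586 0.05569723 0.048     ] hull (326, 165, 26, 20) (326, 163, 26, 23)
 ridge px 7
[[331.0, 167.0, -6.2, -19.7], [332.0, 167.0, -6.8, -17.5], [332.0, 168.0, -3.3, -16.6], [333.0, 168.0, -3.9, -14.4], [334.0, 169.0, -1.0, -11.3], [335.0, 169.0, -1.6, -9.2], [336.0, 170.0, 1.2, -6.1]]
 mat [[0.51273989 0.05496079 0.006     ]] [ 306  172   62   41 1393]
 tape
(435, 790, 3)
```

View pics/zoom.png

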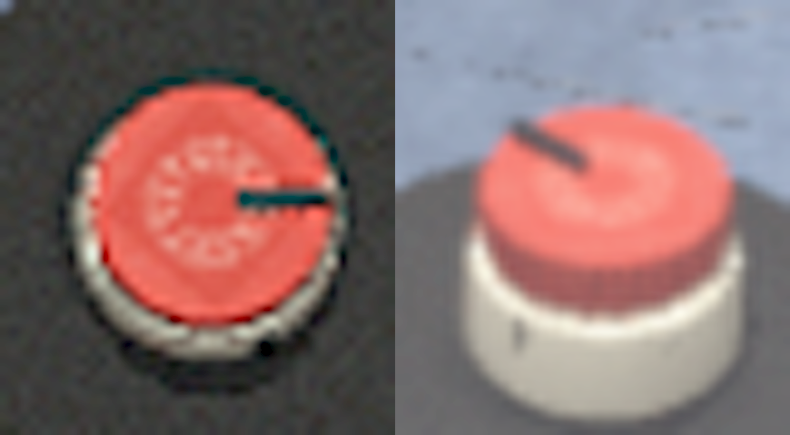

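The zoom (9.88x) shows the rib as a dark tab on the base at about (265,348), which is (326.8,260.2) in the full top frame. The thin slot is in the side half, on the opposite side. The two views give the centre as (0.491,0.052) and (0.488,0.056).

Run:
```python
from h import *
A=lambda v:np.degrees(np.arctan2(v[1],v[0]))
d=cam('top'); C=np.array([.4908,.0521,0])
for z in(.014,.024,.034):
    v=onplane(d,(326.8,260.2),z)[0]-C; print('rib',v[:2],A(v))
print('ridge',A(onplane(d,(333.3,244.5),.061)[0]-C), A(onplane(d,(332.5,244.6),.061)[0]-onplane(d,(323.5,244.8),.061)[0]))
s=cam('side'); C=np.array([.4882,.0557,0])
for z in(.02,.03):
    v=onplane(s,(330.6,188.0),z)[0]-C; print('slot',v[:2],A(v))
print('ridge',A(onplane(s,(330.3,166.5),.061)[0]-C))
```

```text
rib [-0.03408888  0.00152383] 177.44047896479788
rib [-0.03497305  0.00232848] 176.19091220595874
rib [-0.03585721  0.00313312] 175.00630583182044
ridge -118.11166769200575 -116.62230158263381
slot [ 0.01931034 -0.01357812] -35.11306568530133
slot [ 0.03037741 -0.01068922] -19.38597244611516
ridge -106.41077087750641
```

Call:
send_rows([
  [[0.0387,-0.0321,0.0083,0,0,0,1],[0.0387,-0.0321,0.0083,0,0,0,1],[0.0387,-0.0321,0.0083,0,0,0,1],[0.0387,-0.0321,0.0083,0,0,0,1],[0.0387,-0.0321,0.0083,0,0,0,1],[0.0387,-0.0321,0.0083,0,0,0,1],[0.0387,-0.0321,0.0083,0,0,0,1],[0.0387,-0.0321,0.0083,0,0,0,1],[0.0387,-0.0321,0.0083,0,0,0,1],[0.0387,-0.0321,0.0083,0,0,0,1],[0.0387,-0.0321,0.0083,0,0,0,1],[0.0387,-0.0321,0.0083,0,0,0,1]],
])

```text
time_s: 1.9
position: [0.4905, 0.0547, 0.1566]
tool_rot: [[0.901, 0.434, 0.001], [0.434, -0.901, -0.0], [0.0, 0.0, -1.0]]
ft_force: [1.0, -0.5, -0.2]
grip_width: 0.0855
gripper_force: 0.0
```

Call:
send_rows([
  [[0,0,0,0,0,-0.186,1],[0,0,0,0,0,-0.186,1],[0,0,0,0,0,-0.186,1],[0,0,0,0,0,-0.186,1],[0,0,0,0,0,-0.186,1],[0,0,0,0,0,-0.186,1],[0,0,0,0,0,-0.186,1],[0,0,0,0,0,-0.186,1],[0,0,0,0,0,-0.186,1],[0,0,0,0,0,-0.186,1],[0,0,0,0,0,-0.186,1],[0,0,0,0,0,-0.186,1]],
])

```text
time_s: 3.4
position: [0.4899, 0.053, 0.1568]
tool_rot: [[-0.898, 0.439, 0.0], [0.439, 0.898, 0.0], [-0.0, 0.0, -1.0]]
ft_force: [0.6, 0.8, 0.2]
grip_width: 0.0853
gripper_force: 0.0
```

Run:
```python
from h import *
s=telemetry.observe(); print(s['q'],s['position'],np.degrees(np.arctan2(s['tool_rot'][1][1],s['tool_rot'][0][1])),s['ft_force'],s['wrist_torque'])
a=cam('top'); b=cam('side')
p=[a['image'][195:295,265:375],b['image'][105:205,280:390]]
cv2.imwrite('pics/app.png',cv2.resize(np.hstack(p)[:,:,::-1],None,fx=3.6,fy=3.6,interpolation=2))
```

```text
[-7.61588748e+00  2.20477829e+01  9.23428086e+01  3.89255673e-03
  6.56059729e+01 -7.15669619e+01] [0.48994027 0.05304996 0.1567505 ] 63.94946695297962 [0.55203541 0.77741805 0.17026155] [ 0.04451107  0.03133168 -0.01893238]
```

View pics/app.png

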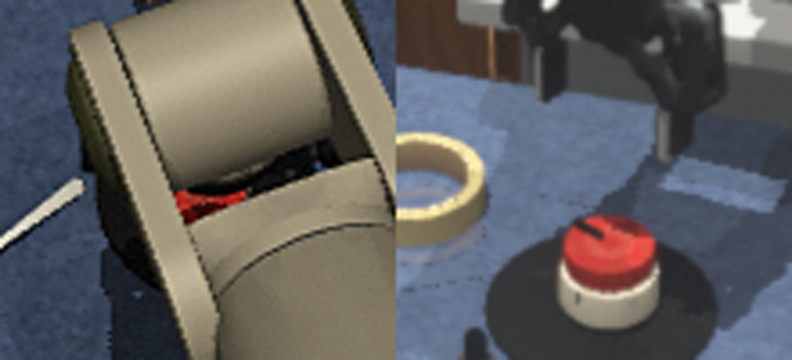

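The side half shows the open fingertips at about (322,133) and (356,149) in the full frame, with the cap below and between them and nothing in the way. The top view is blocked by the arm.

Run:
```python
from h import *
s=telemetry.observe(); b=cam('side'); p=s['position']; R=s['tool_rot']
for L in(.012,.019,.025):
  print(L,[proj(b,p+R@np.array([0,y,L]))[0].round(1).tolist() for y in(-.05,-.043,0,.043,.05)])
```

```text
0.012 [[320.6, 130.6], [323.0, 131.8], [338.0, 139.5], [353.7, 147.5], [356.3, 148.8]]
0.019 [[320.6, 133.2], [323.0, 134.4], [338.0, 142.1], [353.6, 150.2], [356.2, 151.5]]
0.025 [[320.6, 135.5], [323.0, 136.7], [337.9, 144.4], [353.5, 152.5], [356.1, 153.8]]
```

Call:
send_rows([
  [[0,0,0.01,0,0,0,1],[0,0,0.01,0,0,0,1],[0,0,0.01,0,0,0,1],[0,0,0.01,0,0,0,1],[0,0,0.01,0,0,0,1],[0,0,0.01,0,0,0,1],[0,0,0.008,0,0,0,1],[0,0,0,0,0,0,1]],
])

```text
time_s: 4.55
position: [0.4897, 0.0531, 0.0882]
tool_rot: [[-0.896, 0.445, -0.001], [0.445, 0.896, 0.0], [0.001, -0.0, -1.0]]
ft_force: [0.0, 0.4, 0.5]
grip_width: 0.0854
gripper_force: 0.0
```

Run:
```python
from h import *
b=cam('side'); save(b,'near.png',(290,110,400,210),6)
s=telemetry.observe(); print(s['position'],s['ft_force'])
```

```text
[0.48992926 0.05301068 0.08859341] [-0.31253478  0.59870738  0.12314497]
```

View pics/near.png

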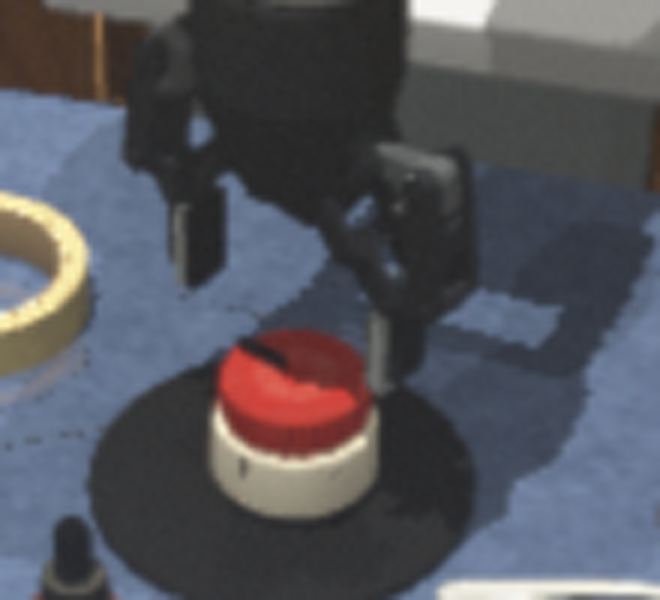

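The fingers straddle the cap, with the right tip at about (353,175) in the full frame. The tool looks centred on the cap to within about 2 mm. Next I go down and close in steps.

Call:
send_rows([
  [[0,0,0.008,0,0,0,1],[0,0,0.008,0,0,0,0.8],[0,0,0.0075,0,0,0,0.6],[0,0,0,0,0,0,0.5],[0,0,0,0,0,0,0.45],[0,0,0,0,0,0,0.42],[0,0,0,0,0,0,0.42]],
], squeeze=20)

```text
time_s: 5.48
position: [0.4901, 0.0531, 0.0655]
tool_rot: [[-0.896, 0.445, 0.001], [0.445, 0.896, 0.0], [-0.001, 0.0, -1.0]]
ft_force: [0.5, 1.4, 0.9]
grip_width: 0.061
gripper_force: 0.8
```

Run:
```python
from h import *
b=cam('side'); save(b,'near2.png',(300,130,380,205),7)
s=telemetry.observe(); print(s['position'],s['ft_force'],s['wrist_torque'],s['grip_width'],s['gripper_force'])
```

```text
[0.49007002 0.05311804 0.06545166] [0.27504209 1.83430779 0.96415544] [ 0.25966845 -0.04491772  0.0042634 ] 0.06072864031049102 0.8664292650064453
```

View pics/near2.png

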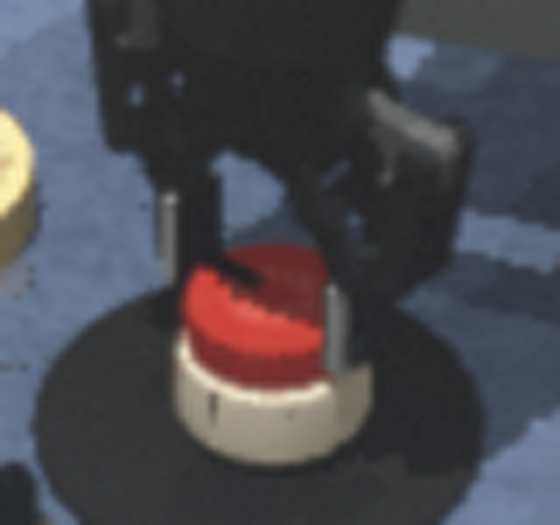

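Contact shows on the +y finger at 60.7 mm, so the timer sits about 2 mm towards tool +y. The right fingertip is at about (347.9,183) full-frame, near the cap's lower edge, so I check its height.

Call:
send_rows([
  [[0,0.001,0,0,0,0,0.45],[0,0.001,0,0,0,0,0.45],[0,0,0,0,0,0,0.42],[0,0,0,0,0,0,0.42]],
])

```text
time_s: 6.02
position: [0.4908, 0.0548, 0.0652]
tool_rot: [[-0.896, 0.445, -0.0], [0.445, 0.896, -0.0], [0.0, -0.0, -1.0]]
ft_force: [-0.3, -0.1, -0.3]
grip_width: 0.061
gripper_force: 0.0
```

Run:
```python
from h import *
b=cam('side'); s=telemetry.observe(); print(s['position'],s['ft_force'],s['wrist_torque'],s['grip_width'],s['gripper_force'])
R=s['tool_rot']
for x in (-.011,.011):
  for z in(.04,.045,.05): print(x,z,proj(b,np.append((s['position']+R@np.array([x,.0305,0]))[:2],z)))
im=b['image'].mean(2).astype(int); print(im[174:192:1,344:354])
```

```text
[0.49076738 0.05479767 0.06519831] [-0.04870046 -0.84143381 -0.37892526] [ 0.04555901 -0.01791686  0.02293511] 0.060645427088490064 0.0
-0.011 0.04 [[345.16755748 185.86872609]]
-0.011 0.045 [[345.22424739 184.1604156 ]]
-0.011 0.05 [[345.28119903 182.44186312]]
0.011 0.04 [[351.48297373 181.07150986]]
0.011 0.045 [[351.55750594 179.3678877 ]]
0.011 0.05 [[351.63238008 177.65421402]]
[[ 67  64  68  86 106  88  60  42  40  39]
 [ 64  64  67  85 105  90  60  43  39  41]
 [ 74  67  65  86 106  91  55  39  38  40]
 [106  88  75  87 107  92  56  44  41  40]
 [113 107  93  98 108  91  58  50  40  40]
 [103  96  85  98 108  88  61  49  42  41]
 [ 81  74  73  96 107  88  58  46  45  39]
 [ 68  69  71  97 108  88  61  47  45  41]
 [ 67  68  70  95 109  90  70  59  59  44]
 [ 68  69  78 105 124  97  92  93  98  52]
 [ 76  89 129 159 157 107 101 105 102  54]
 [131 152 204 197 130 109 107 107 101  52]
 [211 205 192 166 119 112 108 107 100  52]
 [175 163 148 136 112 109 108 105  97  51]
 [142 134 123 126 111 108 109 103  84  49]
 [133 123 127 123 111 109 107 100  78  47]
 [132 128 126 120 111 108 105  94  58  43]
 [131 127 123 120 114 106  94  68  46  43]]
```

Call:
send_rows([
  [[0,0,0,0,0,0,0.4],[0,0,0,0,0,0,0.38],[0,0,0,0,0,0,0.36],[0,0,0,0,0,0,0.34],[0,0,0,0,0,0,0.32],[0,0,0,0,0,0,0.3]],
], squeeze=20)

```text
time_s: 6.82
position: [0.491, 0.0551, 0.0656]
tool_rot: [[-0.896, 0.445, 0.001], [0.445, 0.896, 0.0], [-0.001, 0.001, -1.0]]
ft_force: [-0.1, 4.2, 5.5]
grip_width: 0.056
gripper_force: 17.4
```

Call:
send_rows([
  [[0,0.0005,0,0,0,0,0.2],[0,0,0,0,0,0,0.1],[0,0,0,0,0,0,0]],
], squeeze=40)

```text
time_s: 7.2
position: [0.4912, 0.0552, 0.0658]
tool_rot: [[-0.896, 0.444, 0.001], [0.444, 0.896, -0.0], [-0.001, 0.0, -1.0]]
ft_force: [-1.3, 1.3, 7.3]
grip_width: 0.055
gripper_force: 40.7
```

Call:
send_rows([
  [[0,0.0002,0.0005,0,0,0,0],[0,0,0.0005,0,0,0,0],[0,0,0,0,0,0,0]],
])

```text
time_s: 7.58
position: [0.4913, 0.0553, 0.0656]
tool_rot: [[-0.896, 0.444, 0.001], [0.444, 0.896, -0.001], [-0.002, -0.0, -1.0]]
ft_force: [-4.6, 0.6, 18.1]
grip_width: 0.0545
gripper_force: 41.9
```

Call:
send_rows([
  [[0.0004,0,-0.0002,0,0,0,0],[0,0,0,0,0,0.05,0],[0,0,0,0,0,0.05,0],[0,0,0,0,0,0.05,0]],
])

```text
time_s: 8.07
position: [0.4913, 0.0554, 0.0656]
tool_rot: [[-0.819, 0.574, 0.002], [0.574, 0.819, -0.001], [-0.002, 0.0, -1.0]]
ft_force: [-1.8, 0.7, 15.1]
grip_width: 0.0548
gripper_force: 41.6
```

```bash
cat > st.py <<'E'
from h import *
s=telemetry.observe(); R=np.array(s['tool_rot']); print('yaw',np.degrees(np.arctan2(R[1,1],R[0,1])).round(2),'pos',s['position'].round(4),'F tool',(R.T@s['ft_force']).round(1),'F',s['ft_force'].round(1),'T',s['wrist_torque'].round(3),s['grip_width'].round(4),s['q'][5].round(1))
E
python3 st.py
```

```text
Traceback (most recent call last):
  File "st.py", line 2, in <module>
    s=telemetry.observe(); R=np.array(s['tool_rot']); print('yaw',np.degrees(np.arctan2(R[1,1],R[0,1])).round(2),'pos',s['position'].round(4),'F tool',(R.T@s['ft_force']).round(1),'F',s['ft_force'].round(1),'T',s['wrist_torque'].round(3),s['grip_width'].round(4),s['q'][5].round(1))
                                                                                                                                                                                                                                              ^^^^^^^^^^^^^^^^^^^^^
AttributeError: 'float' object has no attribute 'round'
```

Call:
send_rows([
  [[0,0,0.0001,0,0,0.06,0],[0,0,0,0,0,0.06,0],[0,0,0,0,0,0.06,0],[0,0,0,0,0,0.06,0],[0,0,0,0,0,0.06,0],[0,0,0,0,0,0,0]],
])

```text
time_s: 8.82
position: [0.4914, 0.0554, 0.0656]
tool_rot: [[-0.613, 0.79, 0.002], [0.79, 0.613, -0.001], [-0.002, 0.001, -1.0]]
ft_force: [-1.6, 1.0, 15.4]
grip_width: 0.055
gripper_force: 41.6
```

```bash
sed -i "s/s\['grip_width'\].round(4)/s['grip_width']/" st.py; python3 st.py
```

```text
yaw 37.79 pos [0.4914 0.0554 0.0656] F tool [  1.7  -0.6 -15.4] F [-1.6  1.  15.4] T [ 0.039  0.362 -0.162] 0.055005399758268625 -45.1
```

Call:
send_rows([
  [[0,0,0,0,0,0.06,0],[0,0,0,0,0,0.06,0],[0,0,0,0,0,0.06,0],[0,0,0,0,0,0.06,0],[0,0,0,0,0,0.06,0],[0,0,0,0,0,0.06,0],[0,0,0,0,0,0.06,0],[0,0,0,0,0,0.06,0],[0,0,0,0,0,0,0]],
])

```text
time_s: 9.95
position: [0.4917, 0.0554, 0.0656]
tool_rot: [[-0.178, 0.984, 0.003], [0.984, 0.178, -0.001], [-0.001, 0.003, -1.0]]
ft_force: [-0.7, 0.3, 14.9]
grip_width: 0.0549
gripper_force: 41.5
```

```bash
python3 st.py
python3 - <<'E'
from h import *
b=cam('side'); save(b,'turn1.png',(300,130,380,205),7)
E
```

```text
yaw 10.28 pos [0.4917 0.0554 0.0656] F tool [  0.4  -0.6 -14.9] F [-0.7  0.3 14.9] T [ 0.167  0.27  -0.126] 0.05489376870838636 -17.6
```

View pics/turn1.png

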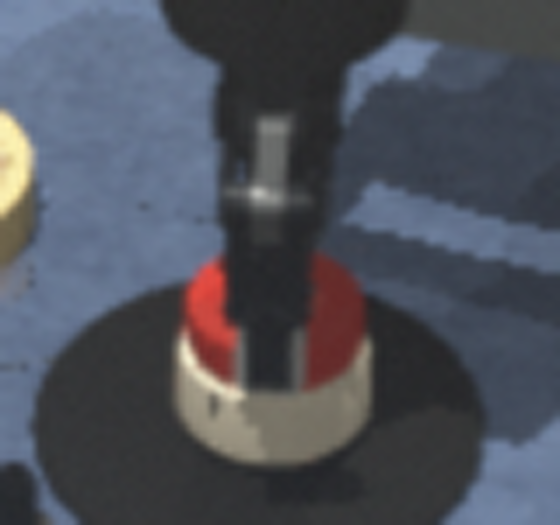

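The slot is still at about (213,405) in the crop, so the base has held still while the cap turned 53°.

Call:
send_rows([
  [[0,0,0,0,0,0.08,0],[0,0,0,0,0,0.08,0],[0,0,0,0,0,0.08,0],[0,0,0,0,0,0.08,0],[0,0,0,0,0,0.08,0],[0,0,0,0,0,0.06,0],[0,0,0,0,0,0,0]],
])

```text
time_s: 10.88
position: [0.4919, 0.0553, 0.0657]
tool_rot: [[0.277, 0.961, 0.004], [0.961, -0.277, -0.001], [0.0, 0.004, -1.0]]
ft_force: [0.4, 1.0, 14.0]
grip_width: 0.0548
gripper_force: 41.4
```

```bash
python3 st.py
```

```text
yaw -16.09 pos [0.4919 0.0553 0.0657] F tool [  1.    0.1 -14. ] F [ 0.4  1.  14. ] T [ 0.129  0.113 -0.132] 0.054825598990636375 8.8
```

Call:
send_rows([
  [[0,0,0.0001,0,0,0.08,0],[0,0,0,0,0,0.08,0],[0,0,0,0,0,0.08,0],[0,0,0,0,0,0.08,0],[0,0,0,0,0,0.08,0],[0,0,0,0,0,0.06,0],[0,0,0,0,0,0,0]],
])

```text
time_s: 11.75
position: [0.4921, 0.0552, 0.0657]
tool_rot: [[0.675, 0.738, 0.004], [0.738, -0.675, -0.001], [0.002, 0.004, -1.0]]
ft_force: [1.2, -0.2, 14.1]
grip_width: 0.0549
gripper_force: 41.4
```

```bash
python3 st.py
```

```text
yaw -42.44 pos [0.4921 0.0552 0.0657] F tool [  0.7   1.1 -14. ] F [ 1.2 -0.2 14.1] T [ 0.028  0.032 -0.081] 0.0548547583384705 35.1
```

Call:
send_rows([
  [[0,0,0.0002,0,0,0.04,0],[0,0,0,0,0,0.04,0],[0,0,0,0,0,0.04,0],[0,0,0,0,0,0.04,0]],
])

```text
time_s: 12.25
position: [0.4921, 0.0551, 0.0656]
tool_rot: [[0.784, 0.621, 0.004], [0.621, -0.784, -0.001], [0.003, 0.004, -1.0]]
ft_force: [0.6, -0.3, 16.3]
grip_width: 0.0547
gripper_force: 41.7
```

```bash
python3 st.py
```

```text
yaw -51.62 pos [0.4921 0.0551 0.0656] F tool [  0.3   0.7 -16.3] F [ 0.6 -0.3 16.3] T [-0.12   0.156  0.099] 0.054718512899871036 44.3
```

Call:
send_rows([
  [[0,0,0,0,0,0.03,0],[0,0,0,0,0,0.03,0],[0,0,0,0,0,0.03,0]],
])

```text
time_s: 12.62
position: [0.4922, 0.055, 0.0656]
tool_rot: [[0.836, 0.548, 0.004], [0.548, -0.836, -0.001], [0.003, 0.004, -1.0]]
ft_force: [-0.0, -1.5, 16.0]
grip_width: 0.0551
gripper_force: 41.6
```

```bash
python3 st.py
```

```text
yaw -56.76 pos [0.4922 0.055  0.0656] F tool [ -0.8   1.3 -16. ] F [-0.  -1.5 16. ] T [-0.11   0.104  0.112] 0.05512679141584124 49.5
```

Call:
send_rows([
  [[0,0,0,0,0,0.03,0],[0,0,0,0,0,0.03,0]],
])

```text
time_s: 12.88
position: [0.4922, 0.055, 0.0656]
tool_rot: [[0.868, 0.497, 0.004], [0.497, -0.868, -0.001], [0.003, 0.003, -1.0]]
ft_force: [0.5, -2.1, 15.7]
grip_width: 0.0549
gripper_force: 41.6
```

```bash
python3 st.py
```

```text
yaw -60.19 pos [0.4922 0.055  0.0656] F tool [ -0.6   2.2 -15.7] F [ 0.5 -2.1 15.7] T [-0.156  0.065  0.095] 0.05490946225436546 52.9
```

Call:
send_rows([
  [[0,0,0,0,0,0.03,0],[0,0,0,0,0,0.03,0]],
])

```text
time_s: 13.12
position: [0.4921, 0.055, 0.0656]
tool_rot: [[0.896, 0.444, 0.004], [0.444, -0.896, -0.002], [0.003, 0.003, -1.0]]
ft_force: [-0.5, -1.1, 16.0]
grip_width: 0.0547
gripper_force: 41.7
```

```bash
python3 st.py
```

```text
yaw -63.61 pos [0.4921 0.055  0.0656] F tool [ -0.9   0.8 -16. ] F [-0.5 -1.1 16. ] T [-0.174  0.186  0.252] 0.054700075572891985 56.3
```

Call:
send_rows([
  [[0,0,0,0,0,0.03,0],[0,0,0,0,0,0.03,0]],
])

```text
time_s: 13.38
position: [0.492, 0.0551, 0.0656]
tool_rot: [[0.921, 0.39, 0.004], [0.39, -0.921, -0.001], [0.003, 0.003, -1.0]]
ft_force: [-0.6, -0.2, 16.5]
grip_width: 0.0551
gripper_force: 41.7
```

```bash
python3 st.py
```

```text
yaw -67.05 pos [0.492  0.0551 0.0656] F tool [ -0.6   0.  -16.5] F [-0.6 -0.2 16.5] T [-0.024  0.162  0.253] 0.055096665949163216 59.8
```

```bash
python3 - <<'E'
from h import *
b=cam('side'); save(b,'turn2.png',(300,130,380,205),7)
E
python3 st.py
```

```text
yaw -67.13 pos [0.492  0.0551 0.0656] F tool [ -0.5   1.6 -16.9] F [ 0.1 -1.7 16.9] T [-0.052  0.169  0.163] 0.05469784663256321 59.9
```

View pics/turn2.png

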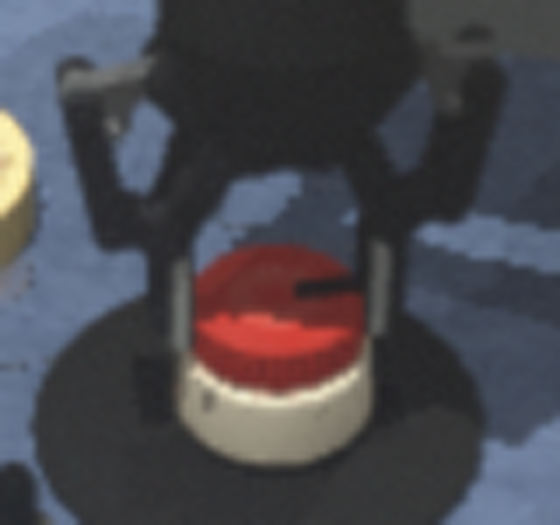

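The slot has shifted from about (213,405) to (208,402) in the crop, so the base has turned 3–4° against the stop. The ridge now points right, with its tip at about (350.9,171) full-frame.

```bash
python3 - <<'E'
from h import *
b=cam('side'); C=np.array([.4882,.0557,0])
A=lambda v:np.degrees(np.arctan2(v[1],v[0]))
c=onplane(b,(342.6,171.6),.061)[0]; t=onplane(b,(351.2,170.9),.061)[0]
print(c-C,t-C,A(t-C),A(t-c))
g=b['image'].mean(2).astype(int)
print(g[182:193,324:340])
E
python3 st.py
```

```text
[0.00402642 0.00976263 0.061     ] [-0.00343343  0.02767849  0.061     ] 97.07123366732466 112.60596524885541
[[ 48  76 109 141 168 114  81  70  71  70  72  70  72  73  73  70]
 [ 50  79 122 173 199 178 128  83  77  72  71  69  71  71  72  70]
 [ 49  77 116 148 161 203 196 140 120  85  76  74  73  72  70  69]
 [ 50  80 115 145 149 152 175 204 199 144 134 125 112 107  93  81]
 [ 53  87 119 142 141 112 133 178 198 210 219 211 188 183 158 134]
 [ 51  87 129 141 136 108 130 156 165 179 195 205 201 212 212 211]
 [ 50  87 129 139 136 110 132 150 154 156 158 157 163 168 170 171]
 [ 46  73 120 135 135 126 144 150 149 152 152 151 152 152 153 152]
 [ 51  62  90 123 136 139 144 145 146 148 149 149 149 147 147 147]
 [ 52  52  61  92 126 137 141 143 144 144 145 145 146 144 144 142]
 [ 50  50  51  65 100 125 137 139 141 142 143 143 143 142 142 140]]
yaw -67.05 pos [0.492  0.0551 0.0656] F tool [ -0.3   1.2 -16.1] F [ 0.2 -1.2 16.1] T [-0.028  0.176  0.09 ] 0.05479577002453013 59.8
```

The ridge is at about 112° and the rib at about 168°, a gap of 57°, so the cap is at the stop. Next I turn it back 1.0 rad.

Call:
send_rows([
  [[0,0,0,0,0,-0.04,0],[0,0,0,0,0,-0.06,0],[0,0,0,0,0,-0.06,0],[0,0,0,0,0,-0.06,0],[0,0,0,0,0,-0.06,0],[0,0,0,0,0,-0.06,0],[0,0,0,0,0,-0.06,0],[0,0,0,0,0,-0.06,0],[0,0,0,0,0,-0.04,0]],
])

```text
time_s: 14.6
position: [0.4919, 0.0554, 0.0656]
tool_rot: [[0.62, 0.785, 0.004], [0.785, -0.62, -0.001], [0.002, 0.003, -1.0]]
ft_force: [-0.8, 1.0, 16.7]
grip_width: 0.055
gripper_force: 41.8
```

```bash
python3 st.py
```

```text
yaw -38.32 pos [0.4919 0.0554 0.0656] F tool [  0.3  -1.1 -16.8] F [-0.8  1.  16.7] T [ 0.243  0.314 -0.171] 0.055032698003953925 31.0
```

Call:
send_rows([
  [[0,0,0,0,0,-0.06,0],[0,0,0,0,0,-0.06,0],[0,0,0,0,0,-0.06,0],[0,0,0,0,0,-0.06,0],[0,0,0,0,0,-0.06,0],[0,0,0,0,0,-0.06,0],[0,0,0,0,0,-0.06,0],[0,0,0,0,0,-0.06,0],[0,0,0,0,0,-0.03,0],[0,0,0,0,0,0,0]],
])

```text
time_s: 15.85
position: [0.4916, 0.0555, 0.0656]
tool_rot: [[0.159, 0.987, 0.003], [0.987, -0.159, -0.0], [0.0, 0.003, -1.0]]
ft_force: [-0.6, 2.0, 16.9]
grip_width: 0.055
gripper_force: 41.9
```

```bash
python3 st.py
python3 - <<'E'
from h import *
b=cam('side'); save(b,'turn3.png',(300,130,380,205),7)
g=b['image'].mean(2).astype(int)
print(g[182:193,324:340])
E
```

```text
yaw -9.14 pos [0.4916 0.0555 0.0656] F tool [  1.9  -0.9 -16.9] F [-0.6  2.  16.9] T [0.375 0.476 0.037] 0.05503819380859218 1.9
[[ 65 110 168 200 172  91  49  41  41  41  42  47  69  90  84  64]
 [ 65 105 153 182 193 138  74  45  45  43  45  50  73  90  84  64]
 [ 64 105 141 145 152 169 120  74  63  55  51  58  80  89  79  65]
 [ 68 109 140 148 148 146 144 110 100  88  83  80  91  89  74  69]
 [ 66 106 138 144 140 108 105 111 112 109 107 105 104 101  94  93]
 [ 64  99 134 142 138 102 100 110 112 111 112 113 113 113 113 113]
 [ 61  91 131 139 135 105 108 110 112 112 113 112 113 114 113 113]
 [ 56  78 121 135 135 125 135 115 114 114 113 113 112 112 114 114]
 [ 53  61  92 124 136 139 137 115 112 113 113 112 113 113 112 113]
 [ 53  54  62  91 126 136 135 114 111 112 113 113 112 112 112 112]
 [ 53  53  53  64 100 126 131 113 111 111 112 113 112 113 113 113]]
```

View pics/turn3.png

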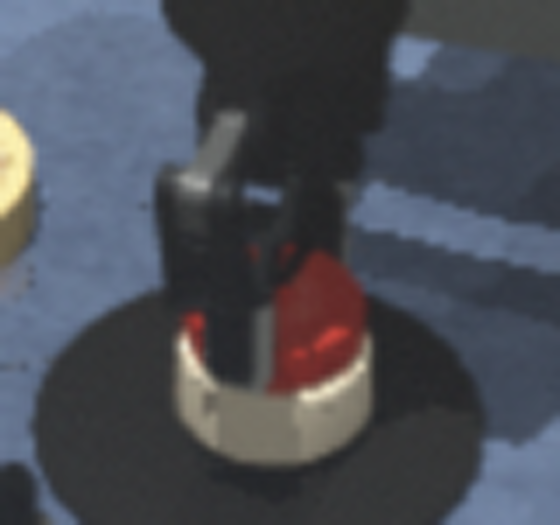

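The slot is unchanged from the last view, and the cap has come back 57.9° from the stop. Next I take the push off and release.

Call:
send_rows([
  [[0.0001,0,-0.0005,0,0,0,0],[0,0,-0.0005,0,0,0,0],[0,0,-0.0003,0,0,0,0],[0,0,0,0,0,0,0],[0,0,0,0,0,0,0]],
], squeeze=20)

```text
time_s: 16.52
position: [0.4915, 0.0555, 0.0658]
tool_rot: [[0.159, 0.987, 0.002], [0.987, -0.159, -0.0], [-0.0, 0.002, -1.0]]
ft_force: [2.6, -0.1, 5.8]
grip_width: 0.0546
gripper_force: 40.6
```

```bash
python3 st.py
```

```text
yaw -9.16 pos [0.4915 0.0555 0.0658] F tool [ 0.3  2.6 -5.8] F [ 2.6 -0.1  5.8] T [ 0.045 -0.294  0.047] 0.054629430187424666 1.9
```

Call:
send_rows([
  [[0,0.0002,-0.0003,0,0,0,0.27],[0,0,0,0,0,0,0.29],[0,0,0,0,0,0,0.3],[0,0,0,0,0,0,0.31]],
])

```text
time_s: 17.02
position: [0.4911, 0.0556, 0.0656]
tool_rot: [[0.159, 0.987, 0.0], [0.987, -0.159, -0.0], [-0.0, 0.0, -1.0]]
ft_force: [4.1, 0.0, 2.0]
grip_width: 0.0557
gripper_force: 14.4
```

```bash
python3 st.py
```

```text
yaw -9.17 pos [0.4911 0.0556 0.0656] F tool [ 0.7  4.1 -2. ] F [4.1 0.  2. ] T [-0.03  -0.566  0.038] 0.055677801971715776 1.9
```

Call:
send_rows([
  [[0,0.0005,0,0,0,0,0.33],[0,0.0003,0,0,0,0,0.36],[0,0,0,0,0,0,0.4],[0,0,0,0,0,0,0.5],[0,0,0,0,0,0,0.7],[0,0,0,0,0,0,1],[0,0,0,0,0,0,1],[0,0,0,0,0,0,1]],
])

```text
time_s: 18.02
position: [0.4917, 0.0556, 0.0656]
tool_rot: [[0.159, 0.987, -0.0], [0.987, -0.159, 0.0], [-0.0, -0.0, -1.0]]
ft_force: [-0.2, -0.5, -0.4]
grip_width: 0.0853
gripper_force: 0.0
```

```bash
python3 st.py
```

```text
yaw -9.17 pos [0.4917 0.0556 0.0656] F tool [-0.5 -0.1  0.4] F [-0.2 -0.5 -0.4] T [ 0.022 -0.014  0.008] 0.08531376276213788 1.9
```

Call:
send_rows([
  [[0,0,-0.01,0,0,0,1],[0,0,-0.03,0,0,0,1],[0,0,-0.04,0,0,0,1],[0,0,-0.04,0,0,0,1],[-0.04,0,-0.04,0,0,0,1],[-0.05,0,0,0,0,0,1],[-0.05,0,0,0,0,0,1],[-0.05,0,0,0,0,0,1],[-0.05,0,0,0,0,0,1],[-0.05,0,0,0,0,0,1],[-0.05,0,0,0,0,0,1],[0,0,0,0,0,0,1]],
])

```text
time_s: 19.52
position: [0.4368, -0.2828, 0.226]
tool_rot: [[0.163, 0.987, 0.0], [0.987, -0.163, -0.001], [-0.001, 0.0, -1.0]]
ft_force: [0.1, 1.0, 0.3]
grip_width: 0.0854
gripper_force: 0.0
```

Run:
```python
from h import *
B={'top':(290,215,350,275),'side':(310,155,370,200)}; p=[]
for n in B:
    d=cam(n); c,h,dk=cap(d,B[n]); print(n,c,onplane(d,c,.048)[0],[q for q in dk.tolist()])
    x,y=map(int,c); p.append(d['image'][y-20:y+24,x-20:x+20])
o=cv2.resize(np.hstack(p)[:,:,::-1],None,fx=9.88,fy=9.88,interpolation=2); cv2.imwrite('pics/end.png',((o/255.)**.6*255).astype('uint8'))
```

```text
top (320.84088397790055, 245.72081031307548) [0.48989412 0.05265736 0.048     ] [[317, 234], [325, 234], [327, 235], [311, 238], [332, 240], [322, 248], [322, 249], [323, 249], [322, 250], [323, 250], [322, 251], [323, 251], [310, 252], [323, 252], [324, 252], [311, 253], [323, 253], [324, 253], [324, 254], [324, 255], [325, 255], [314, 256], [324, 256], [325, 256], [326, 256], [327, 256], [316, 257], [325, 257], [326, 257], [321, 258], [322, 258], [323, 258], [324, 258]]
side (338.9085663559698, 174.3231247225921) [0.48832272 0.05621877 0.048     ] [[343, 165], [342, 166], [342, 167], [341, 168]]
```

View pics/end.png

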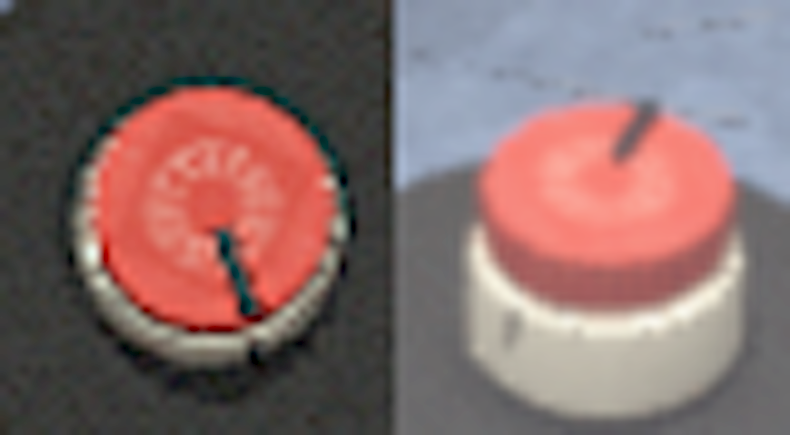

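In the end view the ridge runs to about (252,315) and points at the rib at (256,350), agreeing within about 2°. The timer has moved about 1 mm and the gripper is clear, so I hand in.

```bash
python3 -c "
from rig import env; print(env.close_job())"
```

```text
the job is handed in; nothing more can be done
None
```

I wound the timer cap to its stop, turned it back until the ridge stood over the rib (within about 2° in the last picture), released it and handed the job in; no verdict came back.

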